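# Hang a bangle on the self-locking J-hook

### The arm

A 6-joint arm with a two-finger parallel gripper is mounted at the origin on the work surface. World frame = base frame: x ahead of the robot, y to its left, z up, the work surface at z = 0. Lengths are in mm, angles in rad, forces in N, time in s.
With the tool pointing down it reaches from about 300 to 775 mm from the base axis. Payload 14.6 kg.
Tool frame: the origin (TCP) lies at the very end of the fingers, on their centre line; the grasp point (between the pads) lies 19 mm behind it; z points along the fingers, y is the line along which they close (so a half turn about z gives the same grasp; the last joint's range is limited). The gripper opens to 94 mm and grips with 3 to 60 N. Pads are 16 mm wide; open, the fingers measure 119 mm over their backs; the gripper's body (75 mm by 177 mm) begins 78 mm behind the grasp point.
Start: joints at [-1.241, 0.3, 1.521, -0, 1.321, -0.067], TCP at [212.55, -507.259, 205.446] pointing down, gripper open.
Joint ranges: [-3.03, 3.03], [-0.79, 2.21], [0.23, 2.52], [-1.04, 4.18], [0, 3.07], [-2.55, 2.55]. Speed limits (rad/s): [2.22, 2.22, 2.57, 3.14, 3.14, 3.14].

### API

Orientations are given as [roll, pitch, yaw] about the fixed x, y, z axes, in that order (R = Rz(yaw) Ry(pitch) Rx(roll)).
In Python, from cell import manip, camera, get_calibration gives the robot as it stands. The module is installed in compiled form; this text tells all that it offers.
- The arm moves only by the tool jog_arm, never from a script. Its argument "plan" is one flat list of numbers, 6 for each row, row after row: the shift along the world's x, y, z in m, then the turn, a rotation vector about the world's x, y, z in degrees. A call has 1 to 20 rows; each row is the pose to reach, as a shift and turn from the pose commanded when the call began; what a row does not reach only later rows make up. A row lasts 1/10 s, in which the tool goes at most 50 mm and 8.59 degrees, less where a joint would pass 70% of its speed; a pose out of reach is approached as far as the arm can. A call with a gripper value outside its range is refused whole. "claw" is the finger opening in m, from 0 to 0.094, set as the call begins (left out, the last holds). The fingers move at their own pace and stop on an object; "force" is the grip in N (left out, the last holds). Time passes only in rows, so rows that repeat a pose let the fingers close. It gives the time, the measured TCP pose, the force, the opening and the grip force at its end, in the units of the state.
- manip.read_state(): the state, without advancing time (a new reading comes with each control period).
- camera(name): name is "scene" or "top"; returns (picture, depth): 420x560x3 uint8, red, green, blue; 420x560 float32, mm along the optical axis (not along the pixel's ray), 0 where there is no reading.
- get_calibration(name): a dict with "fx", "fy", "cx", "cy" (pixels), "k1" (the pictures are not rectified: a ray, as slopes to the right and down, at radius r is drawn at 1 + k1 r^2 times it, then the intrinsics apply), "origin" and "attitude" of the camera in the world. Camera axes: x right, y down, z forward; pixel columns grow to the right and rows downward; lengths in mm; the calibration is good to about 2 mm. A picture is of the moment at which its call begins. get_calibration takes no time and is no camera call.
- manip.sign_off(): hands the job in; it is judged then, once.
The state is a dict: "clock": time; "joints": joint angles; "qd": joint speeds; "effort": joint torques, N m; "eef_pos": TCP position; "eef_rot": TCP orientation; "wrist_force": force on the tool from outside, world axes, zero at the start; "moment": the same for the moment, N m; "finger_gap": finger opening in mm; "finger_force": force on a finger pad.
Only numpy, scipy, OpenCV 4.12 (cv2) and the standard library are available. Lean on these libraries where they do the work, as an engineer would, in place of code of your own. Each camera call takes 0.05 s, during which the arm holds its last target. There are 200 camera calls.

### The job

Lift the steel-coloured bangle out of the carton by its rim, hook the rim over the high J-hook of the dark stand, set it lightly on the red saddle, then press it down steadily until the saddle is fully home, and let go so that it hangs there. The hook's height was set by hand and is not known exactly, so feel for it, never press harder than 25 N, and push only with the bangle, not with the gripper. Leave everything else where it is.

Things in the scene. Friction and masses are not known exactly. Their poses are not given: they have to be found in the camera images.
- bangle: steel-coloured chunky bangle, a flat ring: outside diameter 110 mm, inside 68 mm (rim 21 mm deep), 14 mm wide with flat side faces, 80 to 140 g. Origin at the ring's centre, x along its horizontal axis, z up. Stands on its rim in one of the carton's slots. Grip across the 14 mm width from above; fingertips less than 12 mm below the rim's top stay clear of the hook when it is home.
- carton: white open carton, fixed, 226 x 130 x 45 mm, walls and floor 5 mm, long side along its x; origin under its centre. Three slots 70 mm apart along x, each between two grey ribs 32 mm high that run across (y), hold one upright bangle each (steel, gold, black, in any order); bangle tops are 115 mm above the table.
- stand: dark foot of the hook stand, fixed, 160 x 120 x 12 mm. Origin on the table straight below the saddle's middle; x runs along the hook's arm from its free tip (x = -81 mm) to the mast (x = 60 mm): the bangle goes on over the tip along +x, its axis along x. The mast was clamped in the foot by hand: the arm's top is 199 to 231 mm above the table, unmeasured, and firm.
- hook_tip (a point): point on the table straight below the turned-up tip of the hook (its height is not measured). The arm is a level steel bar 8 mm thick; the tip rises 16 mm above the arm's top, the mast not at all. A green lock pin 42 mm from the saddle towards the tip rises with the saddle's travel, to 10 mm above the arm's top.
- saddle (a joint): travel in m of the red saddle, a trough across the arm for the bangle's rim: 0 = up, 0.010 = fully home on a hard stop. Steady sliding friction of about 9 N, no spring, stays where left. The trough's flat bottom is 17 mm along the arm, 14 mm across, with flared lips 4 mm high, and is 11 mm above the arm's top when up, 1 mm when home.
- gold_bangle: gold-coloured bangle, same shape and frame as the steel one; leave it in the carton
- black_bangle: black bangle, same shape and frame as the steel one; leave it in the carton
- mandrel: bystander: upright tapered aluminium ring mandrel, 76 mm wide foot, 140 mm tall; origin under its centre
- brush: bystander: small hand brush lying on the table between carton and stand
- polish: bystander: amber jar of polish, 56 mm diameter, 110 mm tall; origin under its centre
- loupe: bystander: black eye loupe, 40 mm diameter, 28 mm tall; origin under its centre
- screwdriver: bystander: screwdriver lying on the table

How it is judged:
By the outcome, as a careful person would: the job done as asked, in the order asked, and still so for the second after the job is handed in, with the robot touching nothing.
It also fails if it takes over 61 s, if anything falls off the work surface, if the arm or the gripper's body presses on something with over 40 N, if the wrist force passes 120 N, or if a joint passes its speed limit or range.

## Working session

There is one attempt and no reset: what is moved stays moved. The work goes in short steps, Python scripts to look and compute and a tool call to move; the robot and the scene stay as the last step left them, time stands still between calls to the robot, and variables do not carry over. Pictures are saved under pics/ and viewed, at most 10 in all, crops included, and the job is handed in when it is done.

Besides the shell and the picture viewer there is one more tool, called after "Emit:" in YAML: its name, and indented under it one key for each argument. jog_arm: Moves the arm, as the interface text tells. Its arguments: {"type":"object","properties":{"plan":{"type":"array"},"claw":{"type":"number"},"force":{"type":"number"}},"required":["plan"]}

```bash
mkdir -p pics; cat > h.py <<'E'
import numpy as np, cv2
from cell import manip, camera, get_calibration
from scipy.spatial.transform import Rotation as R
def cal(n):
    c=get_calibration(n); a=np.array(c["attitude"],float)
    M=a if a.shape==(3,3) else R.from_euler('xyz',a).as_matrix()
    return c,M,np.array(c["origin"],float)
def rays(n,uv):
    c,M,o=cal(n); K=np.array([[c["fx"],0,c["cx"]],[0,c["fy"],c["cy"]],[0,0,1.]])
    p=cv2.undistortPoints(np.array(uv,float).reshape(-1,1,2),K,np.array([c["k1"],0,0,0.])).reshape(-1,2)
    return o,np.c_[p,np.ones(len(p))]@M.T
def cloud(n,d):
    h,w=d.shape; v,u=np.mgrid[:h,:w]
    o,r=rays(n,np.c_[u.ravel(),v.ravel()])
    return (o+r*d.reshape(-1,1)).reshape(h,w,3)
def shot(n,tag):
    p,d=camera(n); cv2.imwrite(f"pics/{tag}.png",p[:,:,::-1]); np.savez(f"pics/{tag}.npz",p=p,d=d); return p,d
E
python3 - <<'E'
from h import *
for n in("scene","top"):
    print(get_calibration(n)); p,d=shot(n,n+"0")
    X=cloud(n,d); print(d.min(),d.max(), X[380,280],X[210,280])
print(manip.read_state())
E
```

```text
{'fx': 407.2279286019608, 'fy': 407.2279286019608, 'cx': 284.79974879958536, 'cy': 209.0060230166451, 'k1': -0.05086006996752346, 'origin': array([1361.70112919,   17.91921999,  889.22709418]), 'attitude': array([-2.32532881e+00,  2.00529233e-03,  1.62034803e+00])}
0.0 3526.899 [ 639.83760358  -40.843008   -751.79869214] [424.22010934 -45.60618891   1.72896806]
{'fx': 482.0617498786934, 'fy': 482.0617498786934, 'cx': 280.80055085667755, 'cy': 218.9266697241747, 'k1': -0.13804192808623725, 'origin': array([ 385.19545025,  -55.38425301, 1569.93898708]), 'attitude': array([-3.01889958,  0.01687595, -1.5990509 ])}
0.0 2498.9622 [202.88203195 -33.91990716 689.05112678] [608.39448236 -32.64751693   5.24829121]
{'clock': 0.1, 'joints': array([-1.24063471e+00,  3.00426500e-01,  1.52148330e+00,  3.68804768e-06,
        1.32070719e+00, -6.65797065e-02]), 'qd': array([ 0.00023949, -0.00127934, -0.0014647 ,  0.0002343 , -0.00152807,
       -0.00040614]), 'effort': array([ 3.32583932e-04, -5.32650733e+01, -3.53285694e+01,  7.10368180e-02,
        2.35494808e-02, -6.61667013e-05]), 'eef_pos': array([ 212.46411993, -507.06362901,  204.95216047]), 'eef_rot': array([-3.14057083e+00, -7.17140256e-05,  3.96740367e-01]), 'wrist_force': array([-0.00213481,  0.17720582,  0.34769554]), 'moment': array([-0.06094573,  0.02836508,  0.02352867]), 'finger_force': 0.0, 'finger_gap': 93.62595479914725}
```

View pics/scene0.png

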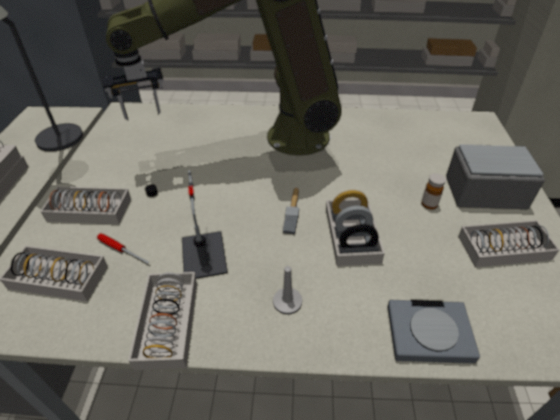

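View pics/top0.png

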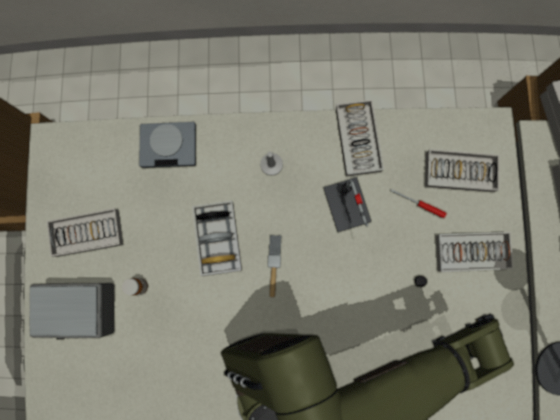

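The scene view shows the carton at (355,228) with the steel bangle in its middle slot (355,215). The stand foot is at (203,253), the red saddle at (192,190) and the hook tip near (190,175). In the top view the carton is at (218,238), the steel bangle at (216,237), the stand at (348,205) and the saddle at (359,199).

```bash
python3 - <<'E'
from h import *
A=np.load("pics/top0.npz"); p,d=A["p"],A["d"]; X=cloud("top",d)
def crop(n,p,u0,v0,u1,v1,s,name):
    cv2.imwrite(f"pics/{name}.png",cv2.resize(p[v0:v1,u0:u1,::-1],None,fx=s,fy=s,interpolation=cv2.INTER_CUBIC))
S=np.load("pics/scene0.npz"); ps,ds=S["p"],S["d"]; Y=cloud("scene",ds)
a=cv2.resize(p[165:245,310:400,::-1],(540,480),interpolation=cv2.INTER_CUBIC)
cv2.imwrite("pics/crop_top.png",a)
crop("s",ps,150,155,250,290,4,"crop_scene")
def box(name,X,m):
    q=X[m]; r=cv2.minAreaRect(q[:,:2].astype(np.float32)); print(name,len(q),np.round(np.r_[r[0],r[1],r[2]],1),"z",np.round(np.percentile(q[:,2],[2,50,98]),1), "mean",q.mean(0).round(1))
for nm,Z,reg in(("top",X,(190,200,245,280)),("scene",Y,(320,180,390,270))):
    u0,v0,u1,v1=reg; m=np.zeros(Z.shape[:2],bool); m[v0:v1,u0:u1]=1
    hi=m&(Z[...,2]>60)&(Z[...,2]<130)
    n,l,st,c=cv2.connectedComponentsWithStats(hi.astype(np.uint8))
    for i in range(1,n):
        if st[i,4]>15: box(nm+" bangle",Z,l==i); print((p if nm=="top" else ps)[l==i].mean(0).round())
    box(nm+" carton",Z,m&(Z[...,2]>15)&(Z[...,2]<60))
for nm,Z,P,reg in(("top",X,p,(320,170,375,235)),("scene",Y,ps,(180,165,230,280))):
    u0,v0,u1,v1=reg; m=np.zeros(Z.shape[:2],bool); m[v0:v1,u0:u1]=1
    box(nm+" foot",Z,m&(Z[...,2]>8)&(Z[...,2]<22)&(P.sum(2)<300))
    hi=m&(Z[...,2]>150)&(Z[...,2]<280)
    box(nm+" arm",Z,hi)
    f=P.astype(int); red=m&(f[...,0]>f[...,1]+60)&(f[...,0]>f[...,2]+60)
    box(nm+" red",Z,red); v,u=np.nonzero(red); print(u.mean(),v.mean())
E
```

```text
top bangle 188 [591.8 181.3  16.  106.4   6.6] z [ 64.  105.7 118.8] mean [590.4 177.3 100.7]
[41. 41. 40.]
top bangle 183 [521.6 172.9  14.5 105.1   6.9] z [ 65.  104.5 118.5] mean [521.2 169.  101.2]
[105. 109. 107.]
top bangle 170 [451.9 164.7  14.5 103.9   6.6] z [ 70.3 107.3 120.1] mean [451.6 161.8 102.7]
[119.  99.  53.]
top carton 1076 [521.6 174.  227.5 129.5   6.5] z [15.4 34.2 50.7] mean [526.2 175.   33.6]
scene bangle 339 [453.4 164.2  21.4 107.7   6.8] z [ 61.9  95.9 114.4] mean [458.  162.2  92.8]
[99. 81. 44.]
scene bangle 342 [524.  174.2  18.2 111.2   6.1] z [ 61.7  95.9 114.3] mean [526.2 170.7  92.8]
[84. 86. 86.]
scene bangle 409 [591.3 180.5  18.5 108.3   6.4] z [ 63.   97.5 116.4] mean [595.1 177.9  94.6]
[26. 25. 25.]
scene carton 1691 [522.1 173.5 231.6 131.8   6.7] z [15.7 33.3 56.6] mean [555.2 170.6  33.9]
top foot 1302 [ 643.8 -276.1  188.2  178.3   15.3] z [ 8.4 13.1 19.9] mean [ 616.  -247.3   13.3]
top arm 191 [ 595.1 -258.5  143.4   14.5   15.7] z [160.7 217.2 234.1] mean [ 598.3 -257.6  215.2]
top red 51 [ 619.4 -272.9   23.7   68.8   48.3] z [ 13.  228.1 234.4] mean [ 604.6 -259.   215.5]
358.05882352941177 198.5686274509804
scene foot 1402 [ 630.5 -252.2  167.6  122.4   15.5] z [ 9.3 13.4 17.4] mean [ 630.2 -246.2   13.4]
scene arm 248 [ 597.4 -257.9  144.5   13.9   16.6] z [154.6 215.  231.1] mean [ 615.7 -252.4  207.1]
scene red 37 [ 592.9 -259.8   51.6   10.5   18.2] z [214.2 227.1 231.4] mean [ 598.6 -258.2  226.4]
190.54054054054055 189.83783783783784
```

View pics/crop_top.png

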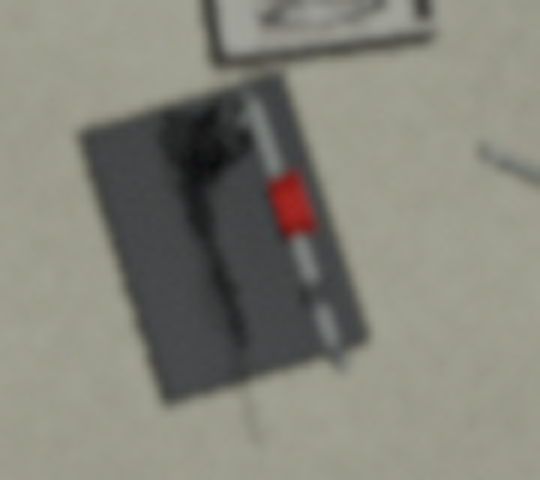

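View pics/crop_scene.png

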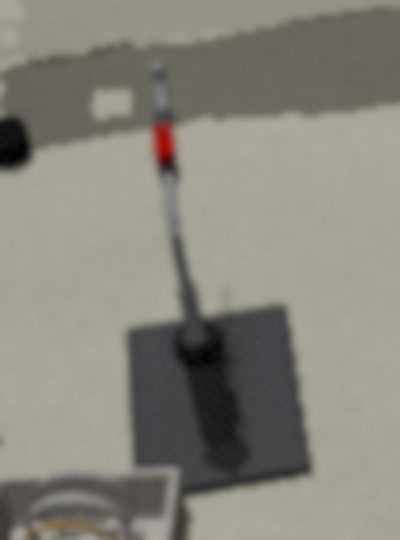

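The top crop shows the arm from its tip at crop (340,358) to the mast at (255,95), with the red saddle at (292,205). The scene crop shows the same, with the tip at (157,65) and the saddle at (165,145). The arm runs at about 16° yaw and the tip points towards the robot.

```bash
python3 - <<'E'
from h import *
for n,reg in(("top",(320,165,380,240)),("scene",(180,160,215,280))):
    A=np.load(f"pics/{n}0.npz"); P,d=A["p"],A["d"]; Z=cloud(n,d); f=P.astype(int)
    u0,v0,u1,v1=reg; m=np.zeros(d.shape,bool); m[v0:v1,u0:u1]=1
    hi=m&(Z[...,2]>195)&(Z[...,2]<270)
    red=hi&(f[...,0]>f[...,1]+50)&(f[...,0]>f[...,2]+50)
    q=Z[hi&~red]; vx,vy,x0,y0=cv2.fitLine(q[:,:2].astype(np.float32),cv2.DIST_HUBER,0,.01,.01).ravel()
    if vx<0: vx,vy=-vx,-vy
    t=(q[:,:2]-[x0,y0])@[vx,vy]
    print(n,"line",x0,y0,"yaw",np.degrees(np.arctan2(vy,vx)),"ends",[(np.r_[x0,y0]+k*np.r_[vx,vy]).round(1) for k in(t.min(),t.max())],"len",np.ptp(t).round(1))
    r=Z[red]; s=(r[:,:2]-[x0,y0])@[vx,vy]; mid=(s.min()+s.max())/2
    print(" red n",len(r),"span",np.ptp(s),"mid on line",(np.r_[x0,y0]+mid*np.r_[vx,vy]).round(1),"mean",r.mean(0).round(1),"zred",np.percentile(r[:,2],[5,50,95]).round(1))
    # z profile along the arm
    o=np.argsort(t)
    for k in np.array_split(o,10): print("  t-mid %.0f z %.1f"%(np.median(t[k])-mid,np.median(q[k,2])),P[hi&~red][k].mean(0).round(),end=";")
    print()
    # red centroid in pixels by ray onto z 225
    v,u=np.nonzero(red); o_,rr=rays(n,[[u.mean(),v.mean()]])
    for z in(215,225,235): print(" z",z,(o_+rr[0]*(z-o_[2])/rr[0][2]).round(1))
    if n=="scene":pass
# two-view red centroid
E
```

```text
top line 590.7901 -259.90918 yaw 16.020266 ends [array([ 526.2, -278.5]), array([ 660.9, -239.8])] len 140.2
 red n 50 span 25.871014810337915 mid on line [ 601.4 -256.9] mean [ 602.1 -256.8  228.2] zred [222.1 228.5 233.9]
  t-mid -73 z 223.4 [104. 107. 102.];  t-mid -59 z 215.6 [107. 111. 110.];  t-mid -47 z 215.2 [82. 85. 84.];  t-mid -39 z 218.6 [71. 73. 73.];  t-mid -28 z 215.5 [107. 111. 109.];  t-mid -15 z 216.2 [102.  86.  85.];  t-mid 20 z 215.0 [101.  90.  89.];  t-mid 32 z 213.5 [104. 109. 107.];  t-mid 44 z 213.8 [107. 111. 109.];  t-mid 57 z 209.2 [85. 89. 87.];
 z 215 [ 604.2 -258.7  215. ]
 z 225 [ 602.6 -257.2  225. ]
 z 235 [ 601.  -255.7  235. ]
scene line 603.21106 -255.38228 yaw 15.302867 ends [array([ 527.6, -276.1]), array([ 664.5, -238.6])] len 142.0
 red n 44 span 51.288094856554 mid on line [ 592.5 -258.3] mean [ 599.4 -258.3  226.5] zred [217.1 227.  230.8]
  t-mid -64 z 224.4 [96. 96. 93.];  t-mid -56 z 216.1 [112. 113. 112.];  t-mid -37 z 216.7 [92. 91. 89.];  t-mid -24 z 217.8 [111.  85.  80.];  t-mid 23 z 218.5 [93. 80. 75.];  t-mid 25 z 217.5 [104. 100.  95.];  t-mid 38 z 214.0 [134. 135. 131.];  t-mid 52 z 214.7 [135. 136. 132.];  t-mid 67 z 213.1 [126. 126. 122.];  t-mid 72 z 204.4 [106. 107. 102.];
 z 215 [ 586.3 -263.   215. ]
 z 225 [ 597.8 -258.8  225. ]
 z 235 [ 609.3 -254.7  235. ]
```

Emit:
jog_arm:
  plan: [0.3095,0.6808,0.03,0,0,73.9,0.3095,0.6808,0.03,0,0,73.9,0.3095,0.6808,0.03,0,0,73.9,0.3095,0.6808,0.03,0,0,73.9,0.3095,0.6808,0.03,0,0,73.9,0.3095,0.6808,0.03,0,0,73.9,0.3095,0.6808,0.03,0,0,73.9,0.3095,0.6808,0.03,0,0,73.9,0.3095,0.6808,0.03,0,0,73.9,0.3095,0.6808,0.03,0,0,73.9,0.3095,0.6808,0.03,0,0,73.9,0.3095,0.6808,0.03,0,0,73.9,0.3095,0.6808,0.03,0,0,73.9,0.3095,0.6808,0.03,0,0,73.9,0.3095,0.6808,0.03,0,0,73.9,0.3095,0.6808,0.03,0,0,73.9,0.3095,0.6808,0.03,0,0,73.9,0.3095,0.6808,0.03,0,0,73.9,0.3095,0.6808,0.03,0,0,73.9,0.3095,0.6808,0.03,0,0,73.9]
  claw: 0.05

```text
clock: 2.1
eef_pos: [522.0, 172.7, 235.8]
eef_rot: [3.141, -0.0, 1.685]
wrist_force: [-0.1, 0.0, 0.7]
finger_gap: 50.1
finger_force: 0.0
```

Emit:
jog_arm:
  plan: [0,0,-0.03,0,0,0,0,0,-0.06,0,0,0,0,0,-0.085,0,0,0,0,0,-0.085,0,0,0,0,0,-0.085,0,0,0]

```text
clock: 2.6
eef_pos: [522.3, 173.3, 151.4]
eef_rot: [3.141, -0.0, 1.686]
wrist_force: [0.2, -0.3, 0.5]
finger_gap: 50.2
finger_force: 0.0
```

```bash
python3 - <<'E'
from h import *
p,d=shot("scene","s1")
cv2.imwrite("pics/s1c.png",cv2.resize(p[130:270,290:410,::-1],None,fx=4,fy=4,interpolation=cv2.INTER_CUBIC))
print(manip.read_state()["eef_pos"])
E
```

```text
[522.65030492 173.44947677 152.04303487]
```

View pics/s1c.png

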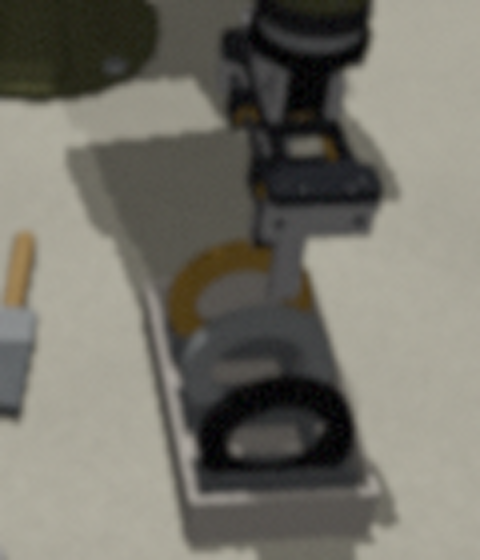

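```bash
python3 - <<'E'
from h import *
A=np.load("pics/s1.npz"); P,d=A["p"],A["d"]; Z=cloud("scene",d)
m=np.zeros(d.shape,bool); m[180:240,325:390]=1
# fingers: points well above bangles
for lo,hi in((125,145),(145,165),(165,190)):
    q=Z[m&(Z[...,2]>lo)&(Z[...,2]<hi)]
    if len(q): print(lo,len(q),q.mean(0).round(1),q.min(0).round(1),q.max(0).round(1))
# steel bangle plane coords: points near bangle plane
c=np.array([522.,173.5]); a=np.radians(6.6); ex=np.r_[np.cos(a),np.sin(a)]; ey=np.r_[-ex[1],ex[0]]
q=Z[m&(Z[...,2]>45)&(Z[...,2]<122)]; s=(q[:,:2]-c)@ex; t=(q[:,:2]-c)@ey
k=abs(s)<13
for lo in range(45,120,8):
    b=k&(q[:,2]>=lo)&(q[:,2]<lo+8); 
    if b.sum(): print(lo,b.sum(),"t",t[b].min().round(1),t[b].max().round(1),"s max",np.percentile(s[b],95).round(1))
o,r=rays("scene",[[361,206],[354.5,207]])
print(o+r[0]*(152-o[2])/r[0][2], o+r[1]*(115-o[2])/r[1][2])
A=np.load("pics/top0.npz"); Z=cloud("top",A["d"]); m=np.zeros(A["d"].shape,bool); m[200:280,190:245]=1
q=Z[m&(Z[...,2]>60)&(Z[...,2]<125)]; s=(q[:,:2]-c)@ex; t=(q[:,:2]-c)@ey; k=abs(s)<14
for lo in range(60,125,8):
    b=k&(q[:,2]>=lo)&(q[:,2]<lo+8)
    if b.sum(): print("top",lo,b.sum(),"t",t[b].min().round(1),t[b].max().round(1),"s",s[b].min().round(1),s[b].max().round(1))
E
```

```text
145 33 [523.4 167.9 158.1] [488.5 159.5 150.1] [562.  186.4 164.3]
165 76 [545.8 172.  177.5] [489.9 159.1 165.9] [564.6 186.  189.4]
45 44 t -65.1 65.3 s max 8.0
53 33 t -53.8 52.9 s max 7.6
61 29 t -55.0 55.2 s max 6.7
69 31 t -53.3 53.7 s max 7.7
77 41 t -51.4 49.9 s max 7.7
85 41 t -48.4 49.7 s max 8.2
93 57 t -43.5 42.1 s max 8.1
101 65 t -38.2 34.8 s max 10.0
109 70 t -25.3 23.4 s max 8.7
[557.20744734 180.04273227 152.        ] [521.82935205 169.63461673 115.        ]
top 60 5 t -53.1 52.0 s -7.3 -5.7
top 68 5 t -52.8 -35.2 s -7.3 3.0
top 76 12 t -52.0 52.0 s -7.4 5.6
top 84 21 t -49.9 47.7 s -7.4 5.9
top 92 24 t -45.6 43.3 s -7.4 5.9
top 100 45 t -43.6 37.7 s -7.7 6.9
top 108 56 t -27.9 31.0 s -7.6 6.4
top 116 15 t -14.3 14.0 s -7.4 5.9
```

The finger is centred over the steel bangle at crop (255,310), within about 1 mm, with room on both sides. I'll lower and grip.

Emit:
jog_arm:
  plan: [0,0,-0.02,0,0,0,0,0,-0.035,0,0,0,0,0,-0.0455,0,0,0,0,0,-0.0455,0,0,0,0,0,-0.0455,0,0,0]

```text
clock: 3.15
eef_pos: [522.5, 173.6, 106.0]
eef_rot: [3.14, -0.0, 1.687]
wrist_force: [-0.6, -0.6, 0.6]
finger_gap: 50.3
finger_force: 0.0
```

Emit:
jog_arm:
  plan: [0,0,0,0,0,0,0,0,0,0,0,0,0,0,0,0,0,0,0,0,0,0,0,0,0,0,0,0,0,0,0,0,0,0,0,0,0,0,0,0,0,0,0,0,0,0,0,0]
  claw: 0.0
  force: 45

```text
clock: 3.95
eef_pos: [522.1, 173.5, 105.0]
eef_rot: [3.141, -0.0, 1.687]
wrist_force: [-0.3, -0.4, 0.3]
finger_gap: 13.8
finger_force: 44.9
```

Emit:
jog_arm:
  plan: [0,0,0.003,0,0,0,0,0,0.01,0,0,0,0,0,0.025,0,0,0,0,0,0.045,0,0,0,0,0,0.07,0,0,0,0,0,0.095,0,0,0,0,0,0.12,0,0,0,0,0,0.14,0,0,0,0,0,0.155,0,0,0,0,0,0.16,0,0,0,0,0,0.16,0,0,0]

```text
clock: 5.05
eef_pos: [522.1, 173.6, 265.5]
eef_rot: [3.141, -0.0, 1.687]
wrist_force: [-0.0, 0.0, -0.7]
finger_gap: 13.2
finger_force: 44.9
```

Emit:
jog_arm:
  plan: [-0.001,-0.012,0,0,0,0,-0.003,-0.036,0,0,0,1,-0.006,-0.067,0,0,0,2,-0.008,-0.1,0,0,0,3,-0.011,-0.134,0,0,0,4,-0.014,-0.168,0,0,0,5,-0.017,-0.202,0,0,0,6,-0.02,-0.236,0,0,0,7,-0.023,-0.27,0,0,0,8,-0.025,-0.304,0,0,0,9,-0.028,-0.338,0,0,0,9.4,-0.031,-0.372,0,0,0,9.4,-0.034,-0.405,0,0,0,9.4,-0.037,-0.435,0,0,0,9.4,-0.039,-0.456,0,0,0,9.4,-0.039,-0.464,0,0,0,9.4,-0.039,-0.464,0,0,0,9.4]

```text
clock: 6.75
eef_pos: [482.5, -291.1, 264.1]
eef_rot: [-3.141, -0.001, 1.849]
wrist_force: [0.3, -0.2, -0.7]
finger_gap: 13.9
finger_force: 44.9
```

```bash
python3 - <<'E'
from h import *
for n in("scene","top"):
    p,d=shot(n,n+"2")
p=np.load("pics/scene2.npz")["p"]; a=cv2.resize(p[110:250,140:260,::-1],(480,560),interpolation=cv2.INTER_CUBIC)
p=np.load("pics/top2.npz")["p"]; b=cv2.resize(p[160:300,290:360,::-1],(280,560),interpolation=cv2.INTER_CUBIC)
cv2.imwrite("pics/c2.png",np.hstack([a,b]))
print(manip.read_state())
E
```

```text
{'clock': 6.85, 'joints': array([-6.05557439e-01,  2.92679646e-01,  1.39333063e+00,  1.53890084e-04,
        1.45617409e+00, -8.85718082e-01]), 'qd': array([ 0.01407812, -0.00865689, -0.00111345, -0.00148452,  0.00270142,
       -0.00158337]), 'effort': array([-1.13097981e+00, -5.39054167e+01, -3.70804131e+01, -7.32557470e-03,
        5.49272122e-02, -4.41970909e-02]), 'eef_pos': array([ 482.97504739, -289.81061196,  264.65250622]), 'eef_rot': array([-3.14133663e+00, -5.54934294e-04,  1.85093925e+00]), 'wrist_force': array([ 0.04913421,  0.41274478, -0.49924395]), 'moment': array([-0.06568248, -0.09842675,  0.0010723 ]), 'finger_force': 44.93708030480775, 'finger_gap': 13.423619891729713}
```

View pics/c2.png

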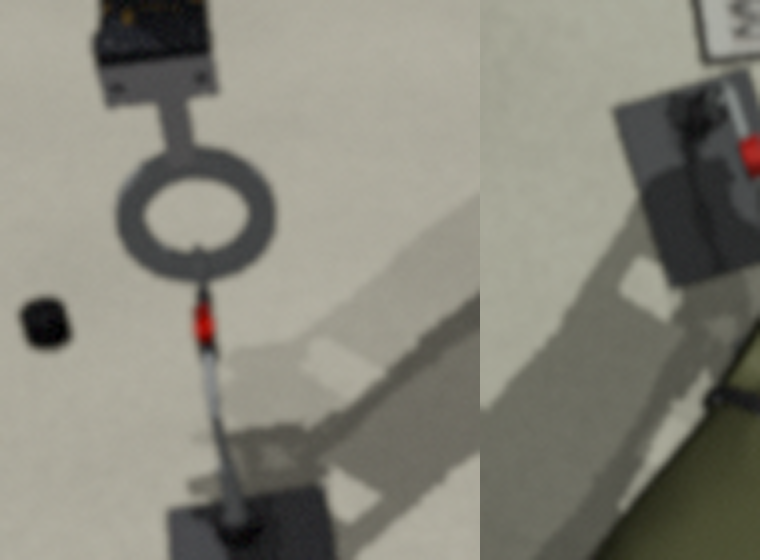

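The bangle is held upright, with its ring centre at left crop (196,213), in line with the arm; the tip shows at (200,250) and the saddle at (205,325). I'll measure ring against arm in the same camera.

```bash
python3 - <<'E'
from h import *
A=np.load("pics/scene2.npz"); P,d=A["p"],A["d"]; Z=cloud("scene",d)
m=np.zeros(d.shape,bool); m[140:184,165:212]=1
q=Z[m&(Z[...,0]<510)&(Z[...,0]>455)&(Z[...,2]>150)&(Z[...,2]<300)]
pr=np.percentile
vx,vy,x0,y0=cv2.fitLine(q[:,:2].astype(np.float32),cv2.DIST_HUBER,0,.01,.01).ravel()
print(len(q),"plane dir",np.degrees(np.arctan2(vy,vx)),x0,y0)
e=np.r_[vx,vy]*np.sign(vy); t=(q[:,:2]-[x0,y0])@e
for lo in range(155,290,10):
    b=(q[:,2]>=lo)&(q[:,2]<lo+10)
    if b.sum(): print(lo,b.sum(),"t",t[b].min().round(1),t[b].max().round(1))
b=(q[:,2]>185)&(q[:,2]<245); mid=(t[b].min()+t[b].max())/2; c=np.r_[x0,y0]+mid*e; print("ring centre (front face)",c, "z ext",pr(q[:,2],[1,99]))
n=np.r_[e[1],-e[0]]; s0=np.r_[603,-256.3]
print("axis",np.degrees(np.arctan2(n[1],n[0])))
# arm points now
m=np.zeros(d.shape,bool); m[165:250,180:212]=1; h=m&(Z[...,2]>195)&(Z[...,2]<245)&(Z[...,0]>515)
f=P.astype(int); red=h&(f[...,0]>f[...,1]+50)
a=Z[h&~red][:,:2]; ux,uy,ax,ay=cv2.fitLine(a.astype(np.float32),cv2.DIST_HUBER,0,.01,.01).ravel()
u=np.r_[ux,uy]*np.sign(ux); w=np.r_[-u[1],u[0]]
print("arm yaw",np.degrees(np.arctan2(u[1],u[0])),"ring lateral off arm line",(c-[ax,ay])@w,"lateral TCP cmd",(np.r_[483,-290.5]-[ax,ay])@w)
r=Z[red]; print("red",len(r),r.mean(0)); print("along from ring centre to red", (np.r_[603,-256.3]-c)@u)
E
```

```text
798 plane dir -74.04203 489.2802 -289.0656
155 1 t -10.4 -10.4
165 37 t -25.9 30.1
175 64 t -37.8 40.1
185 98 t -46.7 46.9
195 59 t -48.4 50.5
205 51 t -51.8 51.8
215 50 t -53.2 54.0
225 42 t -51.5 54.8
235 63 t -49.2 55.3
245 85 t -47.6 51.2
255 106 t -37.8 42.4
265 74 t -28.0 30.2
275 29 t -10.6 9.9
285 28 t -8.9 9.8
ring centre (front face) [ 488.9917579 -288.0568597] z ext [169.45546241 296.49794972]
axis 15.957964
arm yaw 15.34417 ring lateral off arm line -1.0388308424764479 lateral TCP cmd -1.8093637100591877
red 37 [ 600.85372998 -257.4183287   226.19020105]
along from ring centre to red 118.34765945921224
```

Emit:
jog_arm:
  plan: [0.006,0.002,0,0,0,0,0.018,0.005,0,0,0,0,0.032,0.009,0,0,0,0,0.046,0.013,0,0,0,0,0.06,0.018,0,0,0,0,0.074,0.022,0,0,0,0,0.088,0.026,0,0,0,0,0.102,0.03,0,0,0,0,0.114,0.033,0,0,0,0,0.12,0.035,0,0,0,0,0.12,0.035,0,0,0,0,0.12,0.035,0,0,0,0]

```text
clock: 8.05
eef_pos: [603.1, -255.2, 264.9]
eef_rot: [-3.141, -0.0, 1.851]
wrist_force: [1.2, 0.2, -1.2]
finger_gap: 13.4
finger_force: 44.9
```

```bash
python3 - <<'E'
from h import *
for n in("scene","top"):
    p,d=shot(n,n+"3")
p=np.load("pics/scene3.npz")["p"]; a=cv2.resize(p[110:250,150:250,::-1],(400,560),interpolation=cv2.INTER_CUBIC)
p=np.load("pics/top3.npz")["p"]; b=cv2.resize(p[160:260,310:380,::-1],(392,560),interpolation=cv2.INTER_CUBIC)
cv2.imwrite("pics/c3.png",np.hstack([a,b]))
s=manip.read_state(); print(s["eef_pos"],s["wrist_force"],s["moment"])
E
```

```text
[ 602.80293328 -255.51341731  265.1497193 ] [-0.2929575  -0.61644009 -2.03129299] [ 0.04030174 -0.13696266  0.01597433]
```

View pics/c3.png

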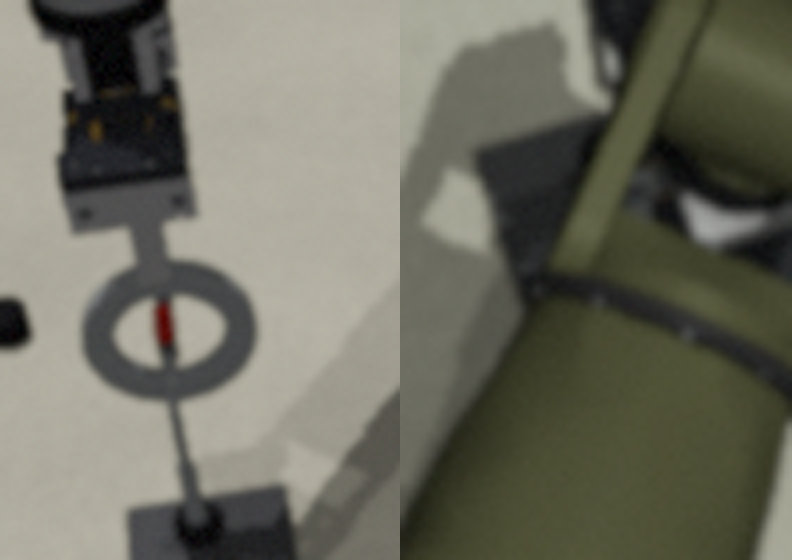

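The bangle is threaded over the hook; the saddle shows at left crop (165,325), near the ring's middle (168,330), while the top view is blocked by the arm. Now I lower towards the saddle.

Emit:
jog_arm:
  plan: [0,0,-0.004,0,0,0,0,0,-0.009,0,0,0,0,0,-0.014,0,0,0,0,0,-0.018,0,0,0,0,0,-0.02,0,0,0,0,0,-0.02,0,0,0]

```text
clock: 8.75
eef_pos: [603.0, -255.4, 244.5]
eef_rot: [-3.141, -0.0, 1.851]
wrist_force: [0.5, 0.0, -1.2]
finger_gap: 13.4
finger_force: 44.9
```

Emit:
jog_arm:
  plan: [0,0,-0.0005,0,0,0,0,0,-0.001,0,0,0,0,0,-0.0015,0,0,0,0,0,-0.002,0,0,0]

```text
clock: 9.15
eef_pos: [603.1, -255.5, 243.0]
eef_rot: [3.141, 0.0, 1.851]
wrist_force: [-0.5, 0.2, -1.0]
finger_gap: 13.3
finger_force: 44.9
```

```bash
python3 - <<'E'
from h import *
S=np.load("pics/scene3.npz"); P,d=S["p"],S["d"]; Z=cloud("scene",d)
m=np.zeros(d.shape,bool); m[165:215,165:220]=1; f=P.astype(int)
u=np.r_[.9613,.2756]; w=np.r_[-u[1],u[0]]; c=np.r_[603,-255.5]
q=Z[m&(Z[...,2]>150)&(Z[...,2]<285)]; s=(q[:,:2]-c)@u; t=(q[:,:2]-c)@w
k=(abs(t)>30)&(abs(s)<25); print("ring face s",np.percentile(s[k],[5,50,95]),"t",t[k].min(),t[k].max())
red=m&(f[...,0]>f[...,1]+50); r=Z[red]; v,uu=np.nonzero(red)
print("red s",np.percentile((r[:,:2]-c)@u,[0,50,100]),"t",np.median((r[:,:2]-c)@w),"z",np.percentile(r[:,2],[5,50,95]))
st=manip.read_state(); print(st["eef_pos"],st["wrist_force"],st["moment"])
E
```

```text
ring face s [-1.18183206  6.98056919  9.83146001] t -53.02687592180142 54.428008801994636
red s [-12.80449179  -0.74804619  13.98218013] t -1.0823285042150257 z [224.92815186 226.38236721 231.0191362 ]
[ 603.0755165  -255.47111198  242.99908571] [-0.50612851  0.22015495 -0.97658726] [-0.04118512 -0.08951466  0.02659935]
```

Emit:
jog_arm:
  plan: [0,0,-0.0005,0,0,0,0,0,-0.001,0,0,0,0,0,-0.0015,0,0,0,0,0,-0.002,0,0,0,0,0,-0.002,0,0,0]

```text
clock: 9.65
eef_pos: [603.0, -255.4, 240.9]
eef_rot: [-3.141, -0.0, 1.851]
wrist_force: [-0.3, 0.5, -1.4]
finger_gap: 13.4
finger_force: 44.9
```

Emit:
jog_arm:
  plan: [0,0,-0.0005,0,0,0,0,0,-0.001,0,0,0,0,0,-0.001,0,0,0]

```text
clock: 9.95
eef_pos: [603.0, -255.4, 239.9]
eef_rot: [-3.142, -0.0, 1.851]
wrist_force: [-0.1, -0.0, -0.4]
finger_gap: 13.6
finger_force: 44.9
```

Emit:
jog_arm:
  plan: [0,0,-0.0005,0,0,0,0,0,-0.0005,0,0,0]

```text
clock: 10.15
eef_pos: [603.0, -255.4, 239.4]
eef_rot: [-3.142, -0.0, 1.851]
wrist_force: [-0.9, 0.2, -1.0]
finger_gap: 13.4
finger_force: 44.9
```

Emit:
jog_arm:
  plan: [0,0,-0.0005,0,0,0,0,0,-0.0005,0,0,0]

```text
clock: 10.35
eef_pos: [603.0, -255.4, 238.9]
eef_rot: [-3.141, -0.0, 1.851]
wrist_force: [0.0, -0.0, -0.5]
finger_gap: 13.6
finger_force: 44.9
```

Emit:
jog_arm:
  plan: [0,0,-0.0005,0,0,0,0,0,-0.0005,0,0,0]

```text
clock: 10.55
eef_pos: [603.1, -255.5, 238.6]
eef_rot: [3.141, 0.0, 1.851]
wrist_force: [0.0, 0.6, 0.3]
finger_gap: 13.4
finger_force: 44.9
```

Emit:
jog_arm:
  plan: [0,0,-0.0005,0,0,0,0,0,-0.0005,0,0,0]

```text
clock: 10.75
eef_pos: [603.1, -255.5, 238.4]
eef_rot: [3.141, 0.0, 1.851]
wrist_force: [-1.4, 1.7, 3.9]
finger_gap: 13.3
finger_force: 44.9
```

Emit:
jog_arm:
  plan: [0,0,0.0007,0,0,0,-0.0003,0.001,0.0007,0,0,0,-0.0003,0.001,0.0003,0,0,0,-0.0003,0.001,0.0003,0,0,0]

```text
clock: 11.15
eef_pos: [602.8, -254.7, 238.6]
eef_rot: [3.141, 0.001, 1.851]
wrist_force: [0.3, -2.0, 3.5]
finger_gap: 12.9
finger_force: 44.9
```

Emit:
jog_arm:
  plan: [0.0005,0.0001,0,0,0,0,0.001,0.0003,0,0,0,0,0.0014,0.0004,0,0,0,0,0.0014,0.0004,0,0,0,0]

```text
clock: 11.55
eef_pos: [603.6, -254.5, 238.5]
eef_rot: [-3.14, 0.0, 1.85]
wrist_force: [-5.9, -3.3, 6.5]
finger_gap: 13.4
finger_force: 45.0
```

Emit:
jog_arm:
  plan: [-0.0008,-0.0005,0,0,0,0,-0.0015,-0.0007,0,0,0,0,-0.002,-0.0009,0,0,0,0,-0.0024,-0.001,0,0,0,0,-0.0024,-0.001,0,0,0,0]

```text
clock: 12.05
eef_pos: [602.0, -255.0, 238.5]
eef_rot: [3.141, 0.0, 1.851]
wrist_force: [3.7, -1.1, 4.3]
finger_gap: 13.4
finger_force: 44.9
```

Emit:
jog_arm:
  plan: [-0.0005,-0.0001,0,0,0,0,-0.001,-0.0003,0,0,0,0,-0.0014,-0.0004,0,0,0,0,-0.0014,-0.0004,0,0,0,0]

```text
clock: 12.45
eef_pos: [600.5, -255.4, 238.4]
eef_rot: [3.141, 0.0, 1.851]
wrist_force: [3.3, -0.2, 5.6]
finger_gap: 13.7
finger_force: 44.9
```

Emit:
jog_arm:
  plan: [-0.0005,-0.0001,0,0,0,0,-0.001,-0.0003,0,0,0,0,-0.001,-0.0003,0,0,0,0]

```text
clock: 12.75
eef_pos: [599.6, -255.7, 238.5]
eef_rot: [3.141, 0.0, 1.851]
wrist_force: [3.7, -1.1, 5.5]
finger_gap: 13.3
finger_force: 44.9
```

Emit:
jog_arm:
  plan: [-0.0005,-0.0001,0,0,0,0,-0.001,-0.0003,0,0,0,0,-0.0014,-0.0004,0,0,0,0,-0.0014,-0.0004,0,0,0,0]

```text
clock: 13.15
eef_pos: [598.6, -255.9, 238.6]
eef_rot: [3.14, 0.001, 1.851]
wrist_force: [7.0, -0.2, 4.7]
finger_gap: 13.4
finger_force: 44.9
```

```bash
python3 - <<'E'
from h import *
p,d=shot("scene","s4"); Z=cloud("scene",d); f=p.astype(int)
m=np.zeros(d.shape,bool); m[165:225,165:220]=1
u=np.r_[.9613,.2756]; w=np.r_[-u[1],u[0]]; c=np.r_[603,-255.5]
q=Z[m&(Z[...,2]>130)&(Z[...,2]<262)]; s=(q[:,:2]-c)@u; t=(q[:,:2]-c)@w
for lo in range(140,255,15):
    b=(q[:,2]>=lo)&(q[:,2]<lo+15)&(abs(s)<25)&(abs(t)>14*(lo>180)); print(lo,b.sum(),"s",np.median(s[b]).round(1),"t",t[b].min().round(1),t[b].max().round(1))
red=m&(f[...,0]>f[...,1]+50); r=Z[red]; v,uu=np.nonzero(red)
print("red",len(r),"s",np.percentile((r[:,:2]-c)@u,[0,50,100]),"z",np.percentile(r[:,2],[5,50,95]),"rows",v.min(),v.max())
A=np.load("pics/scene3.npz"); ff=A["p"].astype(int); rr=m&(ff[...,0]>ff[...,1]+50); v,_=np.nonzero(rr); print("before rows",v.min(),v.max())
cv2.imwrite("pics/c4.png",cv2.resize(p[150:230,160:225,::-1],None,fx=7,fy=7,interpolation=cv2.INTER_CUBIC))
st=manip.read_state(); print(st["eef_pos"],st["wrist_force"],st["moment"])
E
```

```text
140 56 s 1.7 t -30.2 34.7
155 144 s 1.5 t -43.4 47.1
170 96 s 2.6 t -50.7 51.3
185 72 s 3.1 t -52.3 53.3
200 87 s 3.7 t -52.0 54.1
215 125 s 3.3 t -47.1 49.1
230 111 s 2.8 t -39.5 40.4
245 18 s -0.4 t -22.0 24.5
red 7 s [ 5.11208964 11.23775115 13.33584648] z [225.10994549 227.76239982 230.63389795] rows 192 194
before rows 187 194
[ 598.56783438 -255.94991218  238.5812603 ] [ 6.0676769  -0.21912631  4.95083669] [-0.11162066 -1.432015    0.05132688]
```

View pics/c4.png

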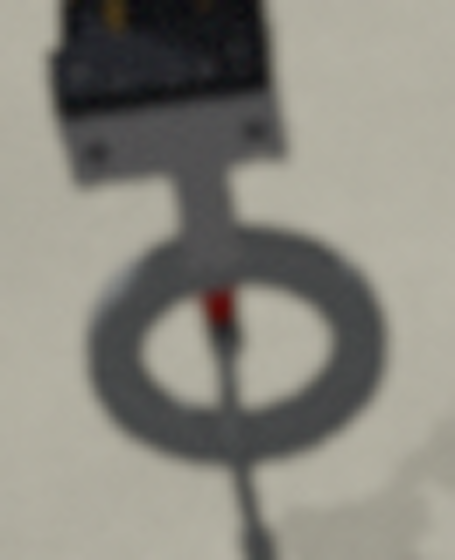

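The image shows the rim sitting on the saddle: ring top at crop (215,240), with only the saddle's far end visible at (218,305). Side probing touched both lips, giving a trough centre near x = 601.1. I'll lift slightly, centre there and set it down lightly.

Emit:
jog_arm:
  plan: [0.0008,0.0001,0.0006,0,0,0,0.002,0.0003,0.0014,0,0,0,0.0032,0.0004,0.0014,0,0,0,0.0032,0.0004,0.0014,0,0,0]

```text
clock: 13.6
eef_pos: [601.0, -255.6, 239.0]
eef_rot: [-3.14, -0.001, 1.851]
wrist_force: [-0.6, 0.1, -0.5]
finger_gap: 13.4
finger_force: 44.9
```

Emit:
jog_arm:
  plan: [0,0,-0.0005,0,0,0,0,0,-0.001,0,0,0,0,0,-0.0012,0,0,0,0,0,-0.0012,0,0,0]

```text
clock: 14.0
eef_pos: [601.1, -255.8, 238.6]
eef_rot: [3.141, 0.0, 1.851]
wrist_force: [-1.1, 0.6, 1.7]
finger_gap: 13.3
finger_force: 44.9
```

Set down lightly, at about 2.5 N. Now a steady press.

Emit:
jog_arm:
  plan: [0,0,-0.0004,0,0,0,0,0,-0.0008,0,0,0,0,0,-0.0012,0,0,0,0,0,-0.0016,0,0,0,0,0,-0.002,0,0,0]

```text
clock: 14.5
eef_pos: [601.3, -255.9, 237.5]
eef_rot: [3.14, 0.001, 1.851]
wrist_force: [-1.2, 0.2, 8.7]
finger_gap: 13.3
finger_force: 45.0
```

Emit:
jog_arm:
  plan: [0,0,-0.0004,0,0,0,0,0,-0.0008,0,0,0,0,0,-0.0012,0,0,0,0,0,-0.0016,0,0,0,0,0,-0.002,0,0,0]

```text
clock: 15.0
eef_pos: [601.3, -255.9, 235.6]
eef_rot: [3.14, 0.001, 1.851]
wrist_force: [-2.0, 1.5, 8.7]
finger_gap: 13.3
finger_force: 45.0
```

Emit:
jog_arm:
  plan: [0,0,-0.0004,0,0,0,0,0,-0.0008,0,0,0,0,0,-0.0012,0,0,0,0,0,-0.0016,0,0,0,0,0,-0.002,0,0,0,0,0,-0.0024,0,0,0,0,0,-0.0028,0,0,0,0,0,-0.0032,0,0,0,0,0,-0.0036,0,0,0,0,0,-0.004,0,0,0]

```text
clock: 16.0
eef_pos: [601.3, -255.9, 231.5]
eef_rot: [3.141, 0.001, 1.851]
wrist_force: [-2.4, 0.5, 7.4]
finger_gap: 13.4
finger_force: 45.0
```

Emit:
jog_arm:
  plan: [0,0,-0.0003,0,0,0,0,0,-0.0006,0,0,0,0,0,-0.0009,0,0,0,0,0,-0.0012,0,0,0,0,0,-0.0015,0,0,0]

```text
clock: 16.5
eef_pos: [601.3, -255.8, 230.0]
eef_rot: [3.141, 0.001, 1.851]
wrist_force: [-2.6, 0.6, 7.3]
finger_gap: 13.6
finger_force: 45.0
```

Emit:
jog_arm:
  plan: [0,0,-0.0003,0,0,0,0,0,-0.0006,0,0,0,0,0,-0.0009,0,0,0]

```text
clock: 16.8
eef_pos: [601.3, -255.9, 229.1]
eef_rot: [3.141, 0.001, 1.851]
wrist_force: [-1.9, -0.4, 8.0]
finger_gap: 13.5
finger_force: 45.0
```

Emit:
jog_arm:
  plan: [0,0,-0.0003,0,0,0,0,0,-0.0006,0,0,0]

```text
clock: 17.0
eef_pos: [601.3, -255.9, 228.6]
eef_rot: [3.141, 0.001, 1.851]
wrist_force: [-1.8, 0.8, 7.6]
finger_gap: 13.5
finger_force: 45.0
```

Emit:
jog_arm:
  plan: [0,0,-0.0003,0,0,0]

```text
clock: 17.1
eef_pos: [601.3, -255.9, 228.2]
eef_rot: [3.141, 0.001, 1.851]
wrist_force: [-2.1, 0.8, 9.6]
finger_gap: 13.3
finger_force: 45.0
```

Emit:
jog_arm:
  plan: [0,0,-0.0003,0,0,0]

```text
clock: 17.2
eef_pos: [601.3, -255.9, 228.2]
eef_rot: [3.14, 0.001, 1.851]
wrist_force: [-2.8, 0.1, 11.7]
finger_gap: 13.3
finger_force: 45.0
```

Emit:
jog_arm:
  plan: [0,0,-0.0003,0,0,0]

```text
clock: 17.3
eef_pos: [601.3, -255.9, 228.1]
eef_rot: [3.14, 0.001, 1.851]
wrist_force: [-4.0, 1.3, 12.4]
finger_gap: 13.6
finger_force: 45.0
```

Emit:
jog_arm:
  plan: [0,0,-0.0003,0,0,0,0,0,-0.0005,0,0,0,0,0,-0.0005,0,0,0,0,0,-0.0005,0,0,0]

```text
clock: 17.7
eef_pos: [601.4, -256.0, 228.0]
eef_rot: [3.14, 0.002, 1.851]
wrist_force: [-3.2, 1.6, 12.6]
finger_gap: 13.4
finger_force: 45.0
```

Emit:
jog_arm:
  plan: [0,0,-0.0003,0,0,0,0,0,-0.0006,0,0,0,0,0,-0.0006,0,0,0,0,0,-0.0006,0,0,0]

```text
clock: 18.1
eef_pos: [601.5, -256.0, 227.9]
eef_rot: [3.139, 0.002, 1.851]
wrist_force: [-4.7, 2.3, 16.6]
finger_gap: 13.6
finger_force: 45.0
```

The saddle is on the hard stop: the force rises with no further travel, about 10.5 mm in all. I'll ease off, let go with a modest opening, and rise.

Emit:
jog_arm:
  plan: [0,0,0.0006,0,0,0,0,0,0.0012,0,0,0,0,0,0.0018,0,0,0,0,0,0.002,0,0,0,0,0,0.002,0,0,0]

```text
clock: 18.6
eef_pos: [601.3, -256.0, 228.2]
eef_rot: [3.141, 0.001, 1.851]
wrist_force: [-0.6, -0.5, 5.1]
finger_gap: 13.6
finger_force: 44.9
```

Emit:
jog_arm:
  plan: [0,0,0,0,0,0,0,0,0,0,0,0,0,0,0,0,0,0,0,0,0,0,0,0,0,0,0,0,0,0,0,0,0,0,0,0]
  claw: 0.03

```text
clock: 19.2
eef_pos: [601.1, -255.8, 227.4]
eef_rot: [-3.142, -0.0, 1.851]
wrist_force: [0.3, 0.2, 0.2]
finger_gap: 30.1
finger_force: 0.0
```

```bash
python3 - <<'E'
from h import *
p,d=shot("scene","s5")
cv2.imwrite("pics/c5.png",cv2.resize(p[140:230,160:225,::-1],None,fx=6,fy=6,interpolation=cv2.INTER_CUBIC))
st=manip.read_state(); print(st["eef_pos"],st["wrist_force"],st["finger_gap"])
E
```

```text
[ 601.14377366 -255.74912884  227.41090324] [-0.29310318  0.77439694  0.21053625] 30.383205526477493
```

View pics/c5.png

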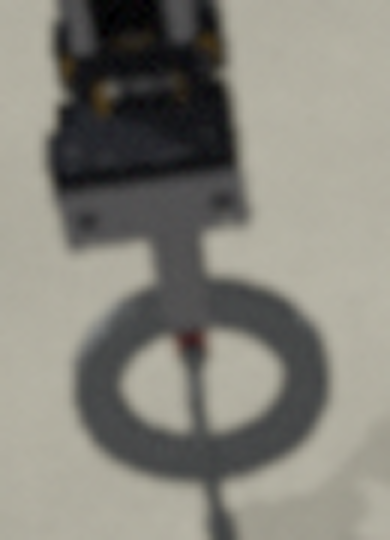

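The bangle hangs on the saddle: ring top at crop (205,290), saddle edge at (190,340). The fingers are open and no force shows. I'll rise straight up, then back away and check.

Emit:
jog_arm:
  plan: [0,0,0.004,0,0,0,0,0,0.012,0,0,0,0,0,0.025,0,0,0,0,0,0.045,0,0,0,0,0,0.07,0,0,0,0,0,0.1,0,0,0,-0.03,0,0.12,0,0,0,-0.07,0,0.12,0,0,0,-0.11,0,0.12,0,0,0,-0.15,0,0.12,0,0,0,-0.19,0,0.12,0,0,0,-0.22,0,0.12,0,0,0,-0.22,0,0.12,0,0,0,-0.22,0,0.12,0,0,0]

```text
clock: 20.65
eef_pos: [381.1, -255.9, 348.8]
eef_rot: [3.14, 0.002, 1.85]
wrist_force: [-0.4, -0.6, -0.0]
finger_gap: 29.9
finger_force: 0.0
```

```bash
python3 - <<'E'
from h import *
p,d=shot("scene","s6"); t,dt=shot("top","t6")
Z=cloud("scene",d); m=np.zeros(d.shape,bool); m[165:225,165:220]=1
u=np.r_[.9613,.2756]; w=np.r_[-u[1],u[0]]; c=np.r_[601.1,-256.]
q=Z[m&(Z[...,2]>120)&(Z[...,2]<262)]; s=(q[:,:2]-c)@u; l=(q[:,:2]-c)@w
k=(abs(s)<25)&(abs(l)>12)
for lo in range(125,250,15):
    b=k&(q[:,2]>=lo)&(q[:,2]<lo+15)
    if b.sum(): print(lo,b.sum(),"s",np.median(s[b]).round(1),"l",l[b].min().round(1),l[b].max().round(1))
k=(abs(s)<12); print("top z",np.percentile(q[k,2],99))
a=cv2.resize(p[150:240,150:240,::-1],(400,400),interpolation=cv2.INTER_CUBIC); b=cv2.resize(t[160:260,300:400,::-1],(400,400),interpolation=cv2.INTER_CUBIC)
cv2.imwrite("pics/c6.png",np.hstack([a,b]))
E
```

```text
125 19 s 6.3 l -30.5 22.1
140 93 s 6.2 l -48.3 42.4
155 106 s 6.5 l -53.6 46.6
170 75 s 7.6 l -56.2 50.8
185 77 s 7.9 l -54.5 50.4
200 106 s 7.6 l -52.1 48.3
215 129 s 7.6 l -47.4 40.4
230 58 s 5.3 l -29.9 25.0
top z 238.71487990536787
```

View pics/c6.png

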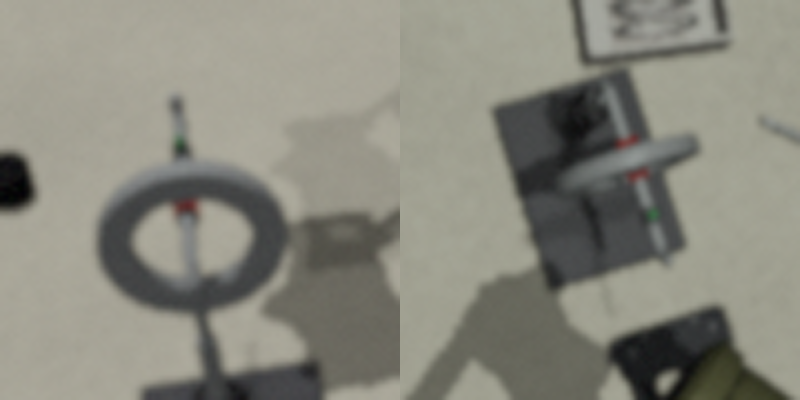

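The bangle hangs upright in the red saddle at left crop (190,190) and right crop (630,165), with the green lock pin raised at (180,143) and (653,214). Its top is at 238.7 mm, which fits the saddle being home, so I'll hand in.

Emit:
jog_arm:
  plan: [0,0,0,0,0,0,0,0,0,0,0,0,0,0,0,0,0,0,0,0,0,0,0,0,0,0,0,0,0,0,0,0,0,0,0,0,0,0,0,0,0,0,0,0,0,0,0,0,0,0,0,0,0,0,0,0,0,0,0,0]

```text
clock: 21.75
eef_pos: [381.1, -255.8, 347.5]
eef_rot: [3.142, 0.0, 1.851]
wrist_force: [0.6, 0.2, 0.8]
finger_gap: 30.2
finger_force: 0.0
```

```bash
python3 -c "
from cell import manip
print(manip.sign_off())"
```

```text
the job is handed in; nothing more can be done
None
```

The steel bangle hangs on the hook's red saddle, pressed to its hard stop (highest reading 16.6 N against the 25 N limit) and released; the job was handed in at about 22 s, with no verdict shown.

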